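Slide the tin tray home under the counter shelf

TASK

Bring the low wooden tray, with the food tin standing in it, round to the open front of the little counter shelf and slide it in under the shelf, far end first, until it has pushed the buffer at the back all the way in. Nobody knows how far back the buffer is set, so feel for it and press gently rather than ramming it; keep the tray down so that the tin stays upright and does not strike the underside, do not knock the shelf, and leave the jars on it and the yellow mug undisturbed.

Things in the scene. Friction and masses are not known exactly. Their poses are not given: they have to be found in the camera images.
- tray: Low open tray of brown wood, 150 long (x) x 116 wide (y), 0.35 kg, loose. Origin: centre of its underside; its +x end goes in first. Floor 5 mm thick, side and far walls 6 mm thick, 25 high. At its -x end an upright front board, 14 thick (x = -75 to -61), 116 wide, 42 high, which can be pinched from above across its thickness. With the tin it takes roughly 2 to 6 N to slide.
- tin: Short round food tin, 76 mm diameter, 58 mm high, about 0.25 kg, standing loose on the tray floor toward the tray's far end, its centre about 27 mm beyond the tray's origin (about 50 mm free between front board and tin). Origin: centre of its underside, z up. Its top stands 63 mm above the worktop while the tray lies flat.
- shelf: Counter shelf of pale wood, fixed: a board 180 deep (x) x 182 wide (y), 16 mm thick, underside 70 mm and top 86 mm above the worktop, on two side panels 16 mm thick, clear width between them 142 mm. Front and back are open. Origin: on the worktop under the centre of the board; +x points inward (away from the open front), so the board's front edge is at x = -90 mm. Two spice jars stand on top, on its rear half.
- shelf_mouth (a point): Middle of the shelf's open front, at worktop height directly below the front edge of the board (90 mm before the shelf's origin); axes as the shelf's.
- buffer (a joint): Black rubber buffer bar, 100 mm wide, 9 to 31 mm above the worktop, on an adjustable metal stop deep under the shelf. Value: how far it has been pushed in, in m: 0 free, 0.012 fully in (hard stop). It yields at about 5 N and stays where it is pushed, with no spring back. Where the stop is set is unknown and differs each time: with the buffer fully in, the near face of the tray's front board ends anywhere from level with the board's front edge to 18 mm under it.
- pepper: Spice jar, 41 mm diameter, 105 mm high, loose, standing on top of the shelf. Origin: centre of its underside, z up.
- spice: Spice jar, 41 mm diameter, 105 mm high, loose, standing on top of the shelf. Origin: centre of its underside, z up.
- mug: Yellow mug, 127 x 94 mm, 106 mm high, loose, standing on the worktop beyond the tray. Origin: centre of its underside, z up.
Mind the look-alikes: they are no part of the job. There is more than one size of the tray; the one meant has the size given above.

How it is judged (in metres and radians):
At the end, for the whole second after the job is handed in: The buffer is pushed in by more than 9 of its 12 mm; the tray lies flat on the worktop under the shelf (its front board no more than 7 mm out from the board's front edge), in line with the shelf within 0.15 rad, at rest and released; the tin stands upright in the tray (value of joint buffer above 0.009 m and x of tray in the frame of shelf above -0.022 m and angle between the x axis of tray and the x axis of shelf, either way round below 0.15 rad and z of tray in the frame of shelf below 0.004 m and angle between tray's own z axis and vertical below 0.05 rad and angle between tin's own z axis and vertical below 0.1 rad and distance between tin and tray below 0.06 m and linear speed of tray below 0.01 m/s); the robot touches nothing.
It fails at once if the tray is rammed into the shelf or its buffer (over 30 N) (contact force between tray and shelf above 30 N).
It fails at once if the tin strikes the shelf (contact force between tin and shelf above 1.5 N).
It fails at once if the tin tips over (angle between tin's own z axis and vertical above 0.35 rad).
It fails at once if the robot knocks the shelf (over 15 N) (contact force between any of the arm, the fingers and shelf above 15 N).
It fails at once if a jar or the mug is shifted by more than 20 mm or knocked over (distance of any of pepper, spice, mug from where it was at the start of the episode above 0.02 m or angle between any of pepper, spice, mug's own z axis and vertical above 0.3 rad).
It also fails if it takes over 69 s, if anything falls off the work surface, if the arm or the gripper's body presses on something with over 40 N, if the wrist force passes 120 N, or if a joint passes its speed limit or range.

ROBOT

A 6-joint arm with a two-finger parallel gripper is mounted at the origin on a cart in front of the work surface, level with it; the furniture and walls round the work are solid. World frame = base frame: x ahead of the robot, y to its left, z up, the work surface at z = 0. Lengths are in mm, angles in rad, forces in N, time in s.
With the tool pointing down it reaches from about 275 to 750 mm from the base axis. Payload 10.2 kg.
Tool frame: the origin (TCP) lies between the finger pads; the fingertips stand 17 mm ahead of it and the grasp point (between the pads) lies 2 mm behind it (tips_ahead is the distance from the TCP to the fingertips, in mm); z points along the fingers, y is the line along which they close (so a half turn about z gives the same grasp; the last joint's range is limited). The gripper opens to 85 mm and grips with 20 to 120 N. Pads are 22 mm wide; open, the fingers measure 114 mm over their backs; the gripper's body (76 mm by 85 mm) begins 54 mm behind the grasp point. The pads swing forward as they close: fully open they stand 13 mm farther back than shut.
Start: joints at [-1.389, 0.313, 1.498, -0, 1.331, -0.223], TCP at [206.751, -482.582, 248.294] pointing down, gripper open.
Joint ranges: [-2.94, 2.94], [-0.97, 2.17], [0.19, 2.56], [-1.23, 4.37], [0.02, 3.11], [-2.88, 2.88]. Speed limits (rad/s): [2.39, 2.39, 3.01, 3.14, 3.14, 3.14].

INTERFACE

Orientations are given as a unit quaternion [w, x, y, z].
In Python, from rig import sense, capture, finish_job, boxes_of, tips_ahead gives the robot as it stands.
- The arm moves only by the tool drive_tool, never from a script. Its argument "commands" is text: rows parted by semicolons, each of 7 numbers parted by spaces: the shift along the world's x, y, z in units of 0.1 m (1.0 is 0.1 m), then the turn, a rotation vector about the world's x, y, z in units of pi/4 rad (1.0 is pi/4 rad), then the opening in per cent of the stroke, from 0 (shut) to 100 (fully open). A call has 1 to 20 rows; each row shifts and turns the commanded pose from where the row before left it; what a row does not reach is not made up. A row lasts 1/12 s, in which the tool goes at most 41.7 mm and 7.16 degrees, less where a joint would pass 70% of its speed; a pose out of reach is approached as far as the arm can. A call with a number of a shift or a turn outside -1 to 1 is refused whole. A call with a gripper value outside its range is refused whole. The fingers move at their own pace and stop on an object; "force" is the grip in N (left out, the last holds). Time passes only in rows, so rows that do not move let the fingers close. It gives the time, the measured TCP pose, the force, the opening and the grip force at its end, in the units of the state.
- sense(): the state, without advancing time (a new reading comes with each control period).
- capture(name): name is "scene" or "top" or "wrist"; returns a dict with "pixels" (480x640x3 uint8, blue, green, red), "fov_y" (degrees; the focal length in pixels is half the picture's height over the tangent of half this angle, whatever the lens; pixels are square), "cx", "cy" (the principal point, pixels), "position" and "attitude" of the camera in the world; the wrist camera has in their place "tool_from_camera" (4x4, takes a point from camera to tool coordinates, whose origin is the TCP and whose axes are the flange's). Camera axes: x right, y down, z forward; pixel columns grow to the right and rows downward; lengths in mm; the calibration is good to about 2 mm. A picture is of the moment at which its call begins: read the wrist's pose just before it. There is no depth.
- finish_job(): hands the job in; it is judged then, once.
Trained networks look in a picture, given as the dict that the camera call returned (one of the last four; its "shot" number tells which), for a name from the list of things; names that differ only in an ending like _2 or _b are one class to them, and where a whole thing is asked for, a point or a joint stands for the part that bears it (a point fixed in the world has none). Each returns a list of dicts, best first, with "confidence" (0 to 1); they miss things now and then, are a little off and sometimes report something else, mostly with a low value. They report only what shows in the picture. A call takes as long as a camera call. They do not tell look-alikes from the thing itself.
- boxes_of(picture, name): "position" ([column, row] in pixels, amid what is visible of it).
The state is a dict: "time_s": time; "joints": joint angles; "dq": joint speeds; "tau": joint torques, N m; "eef_pos": TCP position; "ee_rot": TCP orientation; "force": force on the tool from outside, world axes, zero at the start; "wrist_torque": the same for the moment, N m; "grip_width": opening from 0.0 (shut) to 1.0 (fully open); "grip_force": force on a finger pad.
Only numpy, scipy, OpenCV 4.12 (cv2) and the standard library are available. Lean on these libraries where they do the work, as an engineer would, in place of code of your own. Each camera call takes 0.05 s, during which the arm holds its last target. There are 200 camera calls.

## Working session

There is one attempt and no reset: what is moved stays moved. The work goes in short steps, Python scripts to look and compute and a tool call to move; the robot and the scene stay as the last step left them, time stands still between calls to the robot, and variables do not carry over. Pictures are saved under pics/ and viewed, at most 10 in all, crops included, and the job is handed in when it is done.

Besides the shell and the picture viewer there is one more tool, called in YAML: its name, and indented under it one key for each argument. drive_tool: Moves the arm, as the interface text tells. Shifts and turns lie within -1 to 1; 1 stands for 0.1 m of shift or pi/4 rad of turn. Its arguments: {"type":"object","properties":{"commands":{"type":"string"},"force":{"type":"number"}},"required":["commands"]}

```bash
mkdir -p pics; cat > h.py <<'E'
import numpy as np, cv2
from scipy.spatial.transform import Rotation as R
from rig import sense, capture, finish_job, boxes_of, tips_ahead
def cam(p, s=None):
    f=240/np.tan(np.radians(p['fov_y'])/2)
    if 'position' in p:
        a=np.array(p['attitude'],float)
        M=a if a.shape==(3,3) else R.from_quat(a,scalar_first=True).as_matrix()
        o=np.array(p['position'],float)
    else:
        T=np.array(p['tool_from_camera']); A=R.from_quat(s['ee_rot'],scalar_first=True).as_matrix()
        M=A@T[:3,:3]; o=A@T[:3,3]+np.array(s['eef_pos'])
    return f,p['cx'],p['cy'],M,o
def ray(c,px,z):
    f,cx,cy,M,o=c
    d=M@np.array([(px[0]-cx)/f,(px[1]-cy)/f,1]); return o+d*(z-o[2])/d[2]
def proj(c,P):
    f,cx,cy,M,o=c
    q=(np.array(P)-o)@M; return q[...,:2]/q[...,2:]*f+[cx,cy]
E
python3 - <<'E'
from h import *
s=sense(); print(s)
for n in ['scene','top']:
    p=capture(n); c=cam(p); print(n,p['attitude'],p['position'],c[0])
    cv2.imwrite(f'pics/{n}0.png',p['pixels'])
    for k,z in [('tray',20),('tin',63),('shelf',86),('buffer',20),('pepper',50),('spice',50),('mug',50)]:
        print(k,[(np.round(b['position']),round(b['confidence'],2),np.round(ray(c,b['position'],z))) for b in boxes_of(p,k)])
E
```

```text
{'time_s': 0.0, 'joints': array([-1.38939541e+00,  3.13427825e-01,  1.49844528e+00, -7.24416631e-06,
        1.33102068e+00, -2.23393780e-01]), 'dq': array([ 1.23349278e-03, -1.83995538e-04,  9.14758575e-05,  4.93155045e-04,
        8.21184612e-05, -9.66700916e-05]), 'tau': array([-3.11790127e-04, -4.12269008e+01, -2.59743136e+01, -2.35941025e-04,
        4.22258847e-03,  9.59124780e-09]), 'eef_pos': array([ 206.70575416, -482.32861957,  247.74333283]), 'ee_rot': array([-6.50495048e-04,  9.79587102e-01,  2.01019121e-01,  1.01414074e-05]), 'force': array([ 0.23296351, -0.91091701,  0.02701509]), 'wrist_torque': array([-0.0279783 ,  0.00157679,  0.02710202]), 'grip_force': 0.0, 'grip_width': 1.0001001878115352}
scene [ 0.13256949 -0.31703198  0.86507036 -0.36547138] [-32.83566884 545.65416469 950.12819833] 487.99487059693007
tray [(array([441., 219.]), 0.93, array([ 368., -502.,   20.])), (array([240., 365.]), 0.83, array([460., 209.,  20.])), (array([355., 244.]), 0.64, array([ 494., -259.,   20.]))]
tin [(array([364., 228.]), 0.86, array([ 490., -286.,   63.]))]
shelf [(array([241., 
[... 279 characters left out ...]
85., -318.,   50.]))]
top [-0.01805316  0.71275333 -0.70099678  0.01613342] [ 494.6664196  -134.9194333  1266.24718116] 455.9914373293916
tray [(array([195., 280.]), 0.82, array([451., 201.,  20.])), (array([454., 312.]), 0.8, array([ 378., -505.,   20.])), (array([377., 280.]), 0.73, array([ 460., -296.,   20.]))]
tin [(array([383., 258.]), 0.71, array([ 519., -306.,   63.]))]
shelf [(array([261., 214.]), 0.79, array([628.,  16.,  86.]))]
buffer []
pepper [(array([233., 192.]), 0.85, array([689.,  97.,  50.]))]
spice [(array([273., 190.]), 0.68, array([695., -11.,  50.]))]
mug [(array([379., 202.]), 0.95, array([ 669., -295.,   50.])), (array([262., 216.]), 0.49, array([627.,  19.,  50.]))]
```

View pics/top0.png

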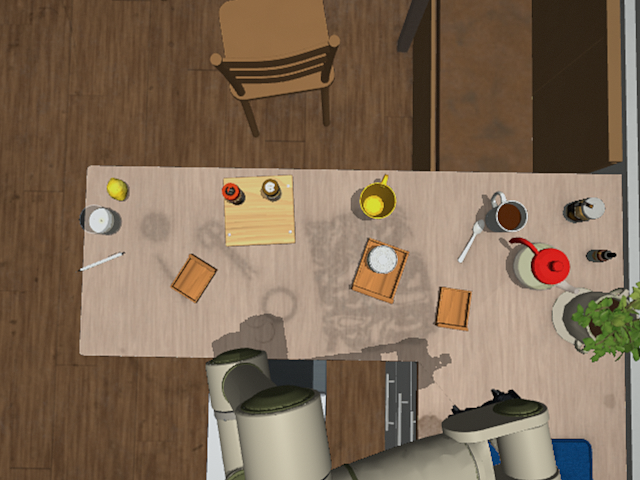

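View pics/scene0.png

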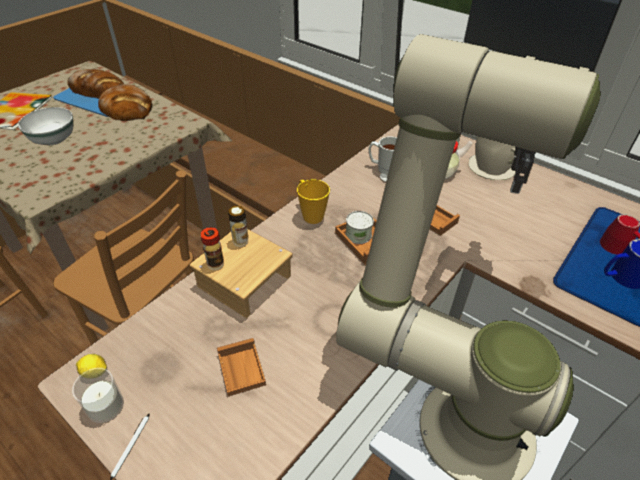

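The top view shows the shelf at about (260,210), with jars at its far side (233,192) and (270,190). The tray with the tin is at about (380,272). The decoy trays are at (195,278) and (453,308), and the yellow mug is at (378,202). I'll enlarge this for the corners.

```bash
python3 - <<'E'
import cv2
a=cv2.imread('pics/top0.png')[168:313,215:415]
cv2.imwrite('pics/crop.png',cv2.resize(a,None,fx=4,fy=4,interpolation=cv2.INTER_CUBIC))
E
```

```text
(no output)
```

View pics/crop.png

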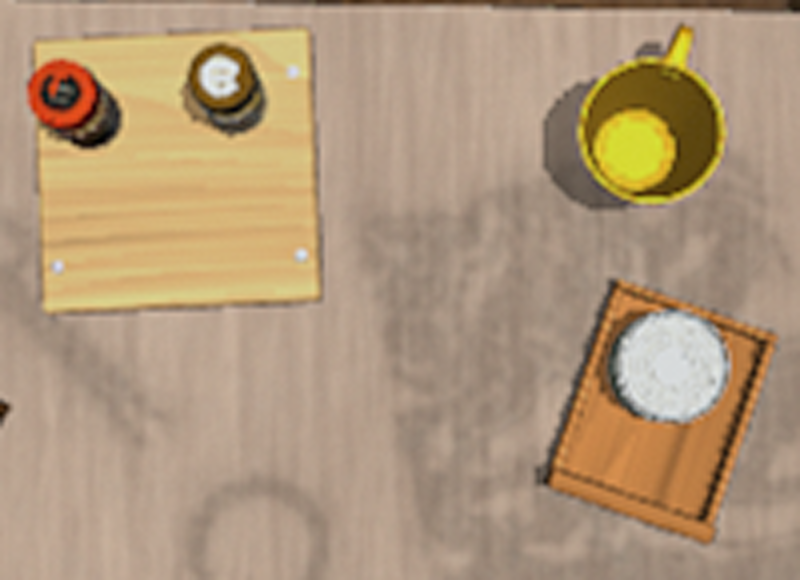

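The crop shows the shelf board corners at (45,312), (321,298), (308,29) and (35,43). The front board's near top corners are at (548,486) and (712,542), and the tray's far corners are at (616,283) and (776,337). The tin is at (669,367).

```bash
python3 - <<'E'
from h import *
p=capture('top'); c=cam(p)
q=lambda u,v,z: ray(c,(215+(u+.5)/4-.5,168+(v+.5)/4-.5),z)[:2]
from math import *
FL,FR,RR,RL=[q(*a,86) for a in [(45,312),(321,298),(308,29),(35,43)]]
print(np.round([FL,FR,RR,RL],1)); print(np.linalg.norm(FL-FR),np.linalg.norm(FL-RL),np.linalg.norm(FR-RR))
d=(RR+RL-FR-FL)/2; e=FL-FR; print('mouth',(FL+FR)/2,'ctr',(FL+FR+RR+RL)/4,'yaw',degrees(atan2(d[1],d[0])),degrees(atan2(-e[0],e[1])))
a,b=q(548,486,42),q(712,542,42); f,g=q(616,283,25),q(776,337,25)
print(np.round([a,b,f,g],1),np.linalg.norm(a-b),np.linalg.norm((f+g-a-b)/2)); d=(f+g-a-b)/2; e=a-b
print('tray ctr',(a+b+f+g)/4,'near mid',(a+b)/2,degrees(atan2(d[1],d[0])),degrees(atan2(-e[0],e[1])))
print('tin',q(669,367,63))
print(R.from_quat(sense()['ee_rot'],scalar_first=True).as_matrix().round(3))
E
```

```text
[[543.7 105.1]
 [555.7 -73.6]
 [731.3 -61.7]
 [719.2 116.3]]
179.0839998646275 175.94428423275312 176.04679075449195
mouth [549.67537417  15.78303526] ctr [637.48499494  21.53195881] yaw 3.7458268574525673 3.856973141420167
[[ 434.6 -225.5]
 [ 399.2 -335.4]
 [ 572.4 -271.2]
 [ 537.4 -380.5]] 115.48917970778781 145.28215797235643
tray ctr [ 485.92102652 -303.13836913] near mid [ 416.9257789  -280.41432542] -18.229642375327646 -17.85275738365224
tin [ 515.15115454 -302.61385797]
[[ 0.919  0.394  0.   ]
 [ 0.394 -0.919 -0.   ]
 [ 0.     0.    -1.   ]]
```

drive_tool:
  commands: "0.18 0.167 0 0 0 0.09 50;0.18 0.167 0 0 0 0.09 50;0.18 0.167 0 0 0 0.09 50;0.18 0.167 0 0 0 0.09 50;0.18 0.167 0 0 0 0.09 50;0.18 0.167 0 0 0 0.09 50;0.18 0.167 -0.1 0 0 0.09 50;0.18 0.167 -0.1 0 0 0.09 50;0.18 0.167 -0.1 0 0 0.09 50;0.18 0.167 -0.1 0 0 0.09 50;0.18 0.167 -0.1 0 0 0.09 50;0.18 0.167 -0.1 0 0 0.09 50;0 0 0 0 0 0 50;0 0 0 0 0 0 50"

```text
time_s: 2.02
eef_pos: [423.1, -281.5, 187.9]
ee_rot: [-0.0, 0.81, 0.587, -0.0]
force: [0.0, -0.4, 0.5]
grip_width: 0.501
grip_force: 0.0
```

```bash
python3 - <<'E'
from h import *
s=sense(); p=capture('wrist'); cv2.imwrite('pics/w1.png',p['pixels'])
print(s['eef_pos'],s['grip_width'],s['joints'],tips_ahead() if callable(tips_ahead) else tips_ahead); print(R.from_quat(s['ee_rot'],scalar_first=True).as_matrix().round(3))
c=cam(p,s); print(c)
E
```

```text
[ 423.10570312 -281.48176867  187.94723354] 0.5008780135699372 [-8.17883890e-01  3.33080724e-01  1.63519708e+00 -1.24868407e-04
  1.17420264e+00 -5.01493394e-01] 17.0
[[ 0.311  0.95  -0.001]
 [ 0.95  -0.311  0.001]
 [ 0.    -0.001 -1.   ]]
(np.float64(399.3409045638061), 323.9974507623295, 240.72975914603208, array([[ 9.50598276e-01, -2.95384104e-01, -9.54523342e-02],
       [-3.10422371e-01, -9.05462154e-01, -2.89441253e-01],
       [-9.32130915e-04,  3.04772896e-01, -9.52424597e-01]]), array([ 447.60034692, -207.11063648,  313.72804749]))
```

View pics/w1.png

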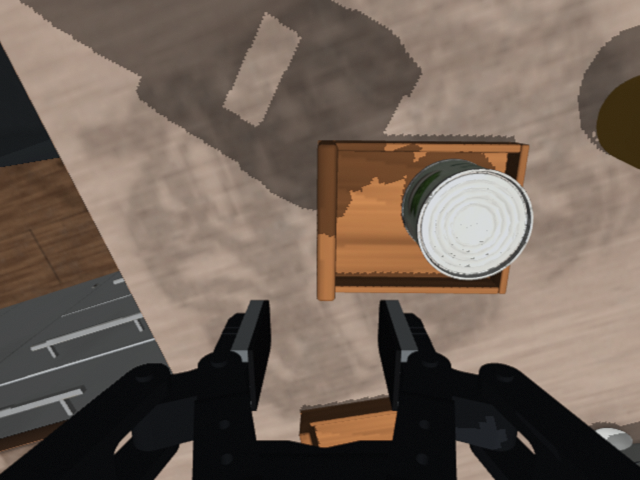

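The wrist view shows the front board top as a strip from (319,143)-(337,143) down to (318,300)-(335,300), aligned with the tool. The tin top is centred at about (475,224).

```bash
python3 - <<'E'
from h import *
s=sense(); p=capture('wrist'); c=cam(p,s)
P=[ray(c,u,42)[:2] for u in [(319.5,143),(337,143),(318.5,300),(335,299)]]
print(np.round(P,1)); m=np.mean(P,0); e=(P[0]+P[1]-P[2]-P[3])/2; print(m,np.linalg.norm(e),np.degrees(np.arctan2(-e[0],e[1])))
print([np.linalg.norm(P[1]-P[0]),np.linalg.norm(P[3]-P[2])]); print('tin',ray(c,(475,224),63))
E
```

```text
[[ 438.5 -225.1]
 [ 449.5 -228.7]
 [ 401.5 -333.9]
 [ 413.6 -336.9]]
[ 425.77399031 -281.15103284] 114.46058069703703 -18.555293290300984
[np.float64(11.61253363566264), np.float64(12.418827302475206)]
tin [ 519.22440519 -304.13720561   63.        ]
```

drive_tool:
  commands: "0.025 0 -0.12 0 0 0 50;0 0 -0.12 0 0 0 50;0 0 -0.12 0 0 0 50;0 0 -0.12 0 0 0 50;0 0 -0.12 0 0 0 50;0 0 -0.12 0 0 0 50;0 0 -0.12 0 0 0 50;0 0 -0.12 0 0 0 50;0 0 -0.12 0 0 0 50;0 0 -0.12 0 0 0 50;0 0 -0.12 0 0 0 50;0 0 -0.12 0 0 0 50;0 0 -0.06 0 0 0 50;0 0 -0.05 0 0 0 50;0 0 0 0 0 0 50"

```text
time_s: 3.37
eef_pos: [424.9, -282.5, 33.0]
ee_rot: [-0.0, 0.81, 0.586, -0.0]
force: [0.1, 0.9, 0.7]
grip_width: 0.496
grip_force: 0.0
```

drive_tool:
  commands: "0 0 0 0 0 0 30;0 0 0 0 0 0 20;0 0 0 0 0 0 10;0 0 0 0 0 0 0;0 0 0 0 0 0 0;0 0 0 0 0 0 0;0 0 0 0 0 0 0;0 0 0 0 0 0 0"
  force: 40

```text
time_s: 4.03
eef_pos: [425.4, -282.5, 34.0]
ee_rot: [0.001, 0.81, 0.586, -0.0]
force: [-2.7, -0.6, 6.3]
grip_width: 0.155
grip_force: 40.9
```

drive_tool:
  commands: "0 0 0.01 0 0 0 0;-0.02 0 0 0 0 0 0;-0.04 0 0 0 0 0 0;-0.06 0 0 0 0 0 0;-0.06 0 0 0 0 0 0;-0.06 0.02 0 0 0 0 0;-0.06 0.04 0 0 0 0 0;-0.06 0.06 0 0 0 0 0;-0.06 0.08 0 0 0 0.01 0;-0.04 0.08 0 0 0 0.015 0;-0.02 0.08 0 0 0 0.015 0;-0.02 0.08 0 0 0 0.015 0;0 0.08 0 0 0 0.015 0;0 0.08 0 0 0 0.015 0;0 0.08 0 0 0 0.015 0;0 0.08 0 0 0 0.015 0"

```text
time_s: 5.37
eef_pos: [375.4, -205.3, 34.3]
ee_rot: [0.0, 0.782, 0.623, 0.0]
force: [-0.0, -1.8, -3.8]
grip_width: 0.157
grip_force: 39.5
```

drive_tool:
  commands: "0 0.08 -0.005 0 0 0.015 0;0 0.08 0 0 0 0.015 0;0 0.08 0 0 0 0.015 0;0 0.08 0 0 0 0.015 0;0 0.08 0 0 0 0.015 0;0 0.08 0 0 0 0.015 0;0 0.08 0 0 0 0.015 0;0 0.08 0 0 0 0.015 0;0 0.08 0 0 0 0.015 0;0 0.08 0 0 0 0.015 0;0 0.08 0 0 0 0.015 0;0 0.08 0 0 0 0.015 0;0 0.08 0 0 0 0.015 0;0 0.08 0 0 0 0.015 0;0 0.08 0 0 0 0.015 0;0 0.08 0 0 0 0.015 0;0 0.08 0 0 0 0.015 0;0 0.08 0 0 0 0.015 0;0 0.08 0 0 0 0.015 0;0 0.08 0 0 0 0.015 0"

```text
time_s: 7.03
eef_pos: [375.4, -45.6, 34.0]
ee_rot: [0.0, 0.704, 0.71, 0.0]
force: [-0.7, -6.0, 5.1]
grip_width: 0.156
grip_force: 40.9
```

drive_tool:
  commands: "0 0.08 0 0 0 0.015 0;0 0.08 0 0 0 0.015 0;0 0.08 0 0 0 0.015 0;0 0.08 0 0 0 0.015 0;0 0.08 0 0 0 0.01 0;0 0.04 0 0 0 0 0;0 0.02 0 0 0 0 0;0 0 0 0 0 0 0;0 0 0 0 0 0 0"

```text
time_s: 7.78
eef_pos: [375.2, 0.7, 34.0]
ee_rot: [-0.0, 0.684, 0.729, 0.0]
force: [1.2, 2.2, 8.1]
grip_width: 0.153
grip_force: 41.1
```

```bash
python3 - <<'E'
from h import *
s=sense(); A=R.from_quat(s['ee_rot'],scalar_first=True).as_matrix(); print(s['eef_pos'],s['force'],np.degrees(np.arctan2(A[1,1],A[0,1])),s['joints'])
p=capture('top'); a=p['pixels'][168:313,200:400]; cv2.imwrite('pics/t2.png',cv2.resize(a,None,fx=4,fy=4,interpolation=cv2.INTER_CUBIC))
E
```

```text
[375.2088482    0.65337713  34.01992064] [1.19041143 2.18919427 8.12427476] 3.649859216220921 [-3.13862381e-01  3.47937996e-01  2.15102378e+00  1.13047027e-03
  6.42516628e-01 -3.78469551e-01]
```

View pics/t2.png

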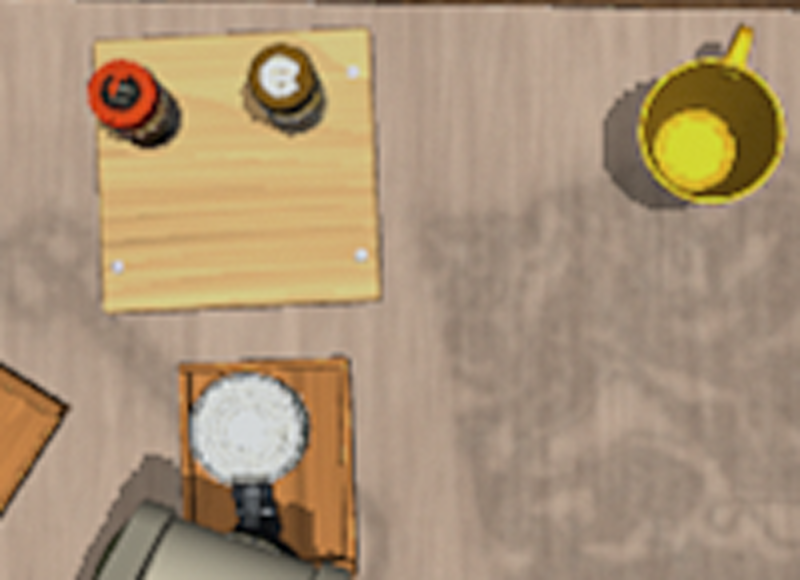

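The picture shows the tray in front of the shelf. Its far corners are at about (181,365) and (348,357), the tin (upright) at (249,428), and the shelf front edge runs from (105,312) to (380,298).

```bash
python3 - <<'E'
from h import *
p=capture('top'); c=cam(p)
q=lambda u,v,z: ray(c,(200+(u+.5)/4-.5,168+(v+.5)/4-.5),z)[:2]
d=np.array([np.cos(np.radians(3.8)),np.sin(np.radians(3.8))]); n=np.array([-d[1],d[0]])
m=(q(105,312,86)+q(380,298,86))/2
f,g=q(181,365,25),q(348,357,25)
print(m,f,g,np.degrees(np.arctan2(-(f-g)[0],(f-g)[1])),((f+g)/2-m)@d,((f+g)/2-m)@n,(sense()['eef_pos'][:2]-m)@n,q(249,428,63))
print([(b['position'],ray(c,b['position'],50)) for k in ['mug'] for b in boxes_of(p,k)])
E
```

```text
[549.67000616  16.10704872] [510.95052353  64.84212918] [518.28368012 -48.69438523] 3.6955170516867057 -35.508229362857655 -5.6924228620298045 -3.8460417934103783 [469.73983452  12.92817023]
[([382.1, 202.9], array([ 666.73050586, -303.54225415,   50.        ]))]
```

drive_tool:
  commands: "0.03 0.011 0.005 0 0 0 0;0.05 0.013 0 0 0 0 0;0.06 0.013 0 0 0 0 0;0.06 0.013 0 0 0 0 0;0.06 0.013 0 0 0 0 0;0.06 0.004 0 0 0 0 0;0.06 0.004 0 0 0 0 0;0.06 0.004 0 0 0 0 0;0.06 0.004 0 0 0 0 0;0.05 0.004 0 0 0 0 0"

```text
time_s: 8.77
eef_pos: [428.7, 9.1, 34.0]
ee_rot: [-0.002, 0.684, 0.73, -0.001]
force: [-9.7, -1.4, 11.5]
grip_width: 0.152
grip_force: 41.7
```

drive_tool:
  commands: "0.06 0.004 0 0 0 0 0;0.06 0.004 0 0 0 0 0;0.06 0.004 0 0 0 0 0;0.06 0.004 0 0 0 0 0;0.06 0.004 0 0 0 0 0;0.06 0.004 0 0 0 0 0;0.06 0.004 0 0 0 0 0;0.06 0.004 0 0 0 0 0;0.06 0.004 0 0 0 0 0;0.03 0.002 0 0 0 0 0;0 0 0 0 0 0 0"

```text
time_s: 9.68
eef_pos: [486.5, 12.9, 34.0]
ee_rot: [-0.001, 0.684, 0.73, -0.001]
force: [-2.8, 0.0, 5.0]
grip_width: 0.154
grip_force: 40.8
```

drive_tool:
  commands: "0 0 0 0 0 0 25;0 0 0 0 0 0 40;0 0 0 0 0 0 45;0 0 0 0 0 0 45;0 0 0.03 0 0 0 45;0 0 0.06 0 0 0 45;0 0 0.1 0 0 0 45;0 0 0.15 0 0 0 45;0 0 0.2 0 0 0 45;0 0 0.2 0 0 0 45;0 0 0.1 0 0 0 45;0 0 0 0 0 0 45"

```text
time_s: 10.68
eef_pos: [488.3, 11.7, 120.8]
ee_rot: [0.002, 0.684, 0.729, 0.001]
force: [0.8, -0.1, 0.7]
grip_width: 0.452
grip_force: 0.0
```

```bash
cat > fit.py <<'E'
from h import *
from scipy.optimize import least_squares
s=sense(); print(s['eef_pos'],s['force'],s['joints'])
D=[([-1.38939541,.313427825,1.49844528,0,1.33102068,-.22339],[206.706,-482.329,247.743]),
([-.817883890,.333080724,1.63519708,0,1.17420264,-.5015],[423.106,-281.482,187.947]),
([-.313862,.34794,2.15102,.00113,.642517,-.37847],[375.209,.653,34.02]),(list(s['joints']),list(s['eef_pos']))]
def fk(p,q):
    a,b,e,c,h,off,L=p; Rz=R.from_euler('z',q[0])
    q23=q[1]+q[2]
    w=np.array([e+a*np.sin(q[1])+b*np.sin(q23)+c*np.cos(q23),off,h+a*np.cos(q[1])+b*np.cos(q23)-c*np.sin(q23)])
    A=R.from_euler('y',q23)*R.from_euler('z',q[3])*R.from_euler('y',q[4])
    z=A.apply([0,0,1]); return Rz.apply(w+L*z),Rz.apply(z)
base=np.array([400,400,0,0,350,116,200.])
r=least_squares(lambda p:np.concatenate([(fk(p,q)[0]-x) for q,x in D]+[.02*(p-base)]),base)
if __name__=='__main__':
    print(r.x.round(1),[(fk(r.x,q)[0]-x).round(1) for q,x in D])
    d=np.array([.9978,.066])
    for L in [150,200,260]:
      p=r.x.copy(); p[4]+=L-p[6]; p[6]=L
      for th in [20,30,40,50]:
        zt=np.array([*(d*np.sin(np.radians(th))),-np.cos(np.radians(th))])
        for x in [430,480,560]:
          f=lambda q:np.concatenate([(fk(p,[*q,0])[0]-[x,16-(550-x)*.066,45])/100,(fk(p,[*q,0])[1]-zt)*3])
          k=least_squares(f,[-.2,.4,2.1,.3,.4],bounds=([-2.9,-.97,.19,-1.23,.02],[2.9,2.17,2.56,4.37,3.11]))
          print(L,th,x,k.x.round(2),round(k.cost,4))
E
python3 fit.py
```

```text
[488.32438344  11.73425027 120.7864985 ] [ 0.81806327 -0.11399184  0.67813473] [-2.16387064e-01  3.77848108e-01  1.77196800e+00  2.51224468e-05
  9.87029548e-01 -2.79652549e-01]
[412.4 397.4   8.3  37.8 272.6 116.3 285.7] [array([ 0. , -0.3, -0.1]), array([ 0., -0.,  0.]), array([ 0.2, -0.1, -0.2]), array([-0.6,  0.1,  0.3])]
150 20 430 [-0.3   0.35  2.14  0.37  0.35] 0.0
150 20 480 [-0.26  0.43  2.    0.28  0.4 ] 0.0
150 20 560 [-0.2   0.57  1.75  0.19  0.49] 0.0
150 30 430 [-0.32  0.34  2.21  1.09  0.22] 0.0
150 30 480 [-0.28  0.42  2.07  0.83  0.23] 0.0
150 30 560 [-0.22  0.55  1.83  0.51  0.29] 0.0
150 40 430 [-0.35  0.35  2.28  2.05  0.3 ] 0.0
150 40 480 [-0.29  0.43  2.13  1.91  0.24] 0.0
150 40 560 [-0.23  0.55  1.9   1.46  0.19] 0.0
150 50 430 [-0.38  0.39  2.33  2.41  0.51] 0.0
150 50 480 [-0.31  0.45  2.19  2.41  0.44] 0.0
150 50 560 [-0.24  0.56  1.95  2.32  0.32] 0.0
200 20 430 [-0.32  0.33  2.19  0.41  0.32] 0.0
200 20 480 [-0.27  0.41  2.05  0.32  0.37] 0.0
200 20 560 [-0.21  0.55  1.81  0.21  0.46] 0.0
200 30 430 [-0.36  0.32  2.28  1.32  0.21] 0.0
200 30 480 [-0.3   0
[... 219 characters left out ...]
50 430 [-0.44  0.41  2.44  2.46  0.63] 0.0
200 50 480 [-0.36  0.46  2.3   2.48  0.54] 0.0
200 50 560 [-0.27  0.56  2.07  2.45  0.41] 0.0
260 20 430 [-0.34  0.3   2.25  0.48  0.3 ] 0.0
260 20 480 [-0.29  0.39  2.11  0.36  0.34] 0.0
260 20 560 [-0.23  0.52  1.87  0.24  0.43] 0.0
260 30 430 [-0.4   0.3   2.37  1.58  0.23] 0.0
260 30 480 [-0.33  0.37  2.23  1.33  0.2 ] 0.0
260 30 560 [-0.25  0.5   2.    0.83  0.22] 0.0
260 40 430 [-0.47  0.35  2.48  2.3   0.45] 0.0
260 40 480 [-0.38  0.41  2.34  2.28  0.37] 0.0
260 40 560 [-0.29  0.51  2.11  2.13  0.26] 0.0
260 50 430 [-0.55  0.49  2.56  2.48  0.79] 0.0
260 50 480 [-0.43  0.5   2.42  2.53  0.69] 0.0
260 50 560 [-0.32  0.57  2.19  2.54  0.53] 0.0
```

drive_tool:
  commands: "-0.05 0 0 0 0 -0.143 60;-0.05 0 0 0 0 -0.143 60;-0.05 0 0 0 0 -0.143 60;-0.05 0 0 0 0 -0.143 60;-0.05 0 0 0 0 -0.143 60;-0.05 0 0 0 0 -0.143 60;-0.05 0 0 0 0 -0.143 60;-0.05 0 0 0 0 -0.143 60;-0.05 0 0 0 0 -0.143 60;-0.05 0 0 0 0 -0.143 60;-0.05 0 0 0 0 -0.143 60;-0.05 0 0 0 0 -0.143 60;-0.05 0 0 0 0 -0.143 60;-0.05 0 0 0 0 -0.141 60;0 0 0 0 0 0 60"

```text
time_s: 11.93
eef_pos: [416.2, 12.1, 117.6]
ee_rot: [-0.0, 1.0, 0.03, -0.001]
force: [0.5, -0.5, -0.5]
grip_width: 0.598
grip_force: 0.0
```

drive_tool:
  commands: "0 0 0 0.003 -0.05 0 60;0 0 0 0.003 -0.05 0 60;0 0 0 0.003 -0.05 0 60;0 0 0 0.003 -0.05 0 60;0 0 0 0.003 -0.05 0 60;0 0 0 0.003 -0.05 0 60;0 0 0 0.003 -0.05 0 60;0 0 0 0.003 -0.05 0 60;0 0 0 0.003 -0.05 0 60;0 0 0 0.003 -0.05 0 60;0 0 0 0.003 -0.05 0 60;0 0 0 0.003 -0.05 0 60;0 0 0 0.003 -0.05 0 60;0 0 0 0.003 -0.05 0 60;0 0 0 0.003 -0.05 0 60;0 0 0 0.003 -0.03 0 60;0 0 0 0 0 0 60"

```text
time_s: 13.35
eef_pos: [416.6, 12.0, 117.5]
ee_rot: [-0.009, 0.953, 0.031, 0.302]
force: [-0.3, 0.7, -0.3]
grip_width: 0.602
grip_force: 0.0
```

```bash
python3 - <<'E'
from h import *
s=sense(); print(s['eef_pos'],s['force'],s['joints']); print(R.from_quat(s['ee_rot'],scalar_first=True).as_matrix().round(3))
p=capture('wrist'); cv2.imwrite('pics/w2.png',p['pixels'])
E
```

```text
[416.58524356  11.95425646 117.53921468] [-0.29514799  0.70528026 -0.28769976] [-0.41605588  0.05733162  2.37482809  1.06821238  0.30645128  0.11898474]
[[ 0.816  0.064  0.574]
 [ 0.054 -0.998  0.035]
 [ 0.575  0.002 -0.818]]
```

View pics/w2.png

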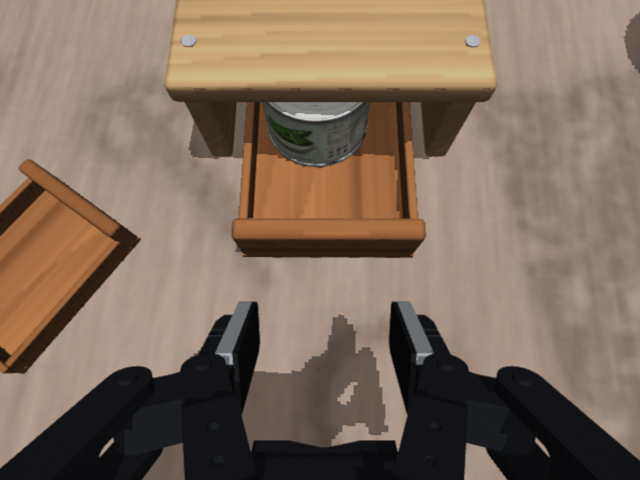

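The wrist view shows the tray squarely in the shelf mouth with the tin upright under the board. The near face bottom edge runs (240,256)-(413,257), the shelf's front lower edge is at row ~100 over columns 172-494, and the fingers straddle the centre.

```bash
python3 - <<'E'
from h import *
s=sense(); p=capture('wrist'); c=cam(p,s)
for u,z in [((240,256),0),((413,257),0),((233,238),42),((425,238),42),((172,97),72),((494,98),72),((233,156),0),((427,156),0)]: print(u,ray(c,u,z).round(1))
A=c and R.from_quat(s['ee_rot'],scalar_first=True).as_matrix(); print('tip',s['eef_pos']+17*A[:,2], 'front corner', s['eef_pos']+17*A[:,2]+11*A[:,0])
E
```

```text
(240, 256) [476.7  73.7   0. ]
(413, 257) [483.7 -45.2   0. ]
(233, 238) [476.6  69.4  42. ]
(425, 238) [483.9 -43.3  42. ]
(172, 97) [549.3 107.6  72. ]
(494, 98) [560.7 -76.2  72. ]
(233, 156) [553.1  88.7   0. ]
(427, 156) [562.5 -55.8   0. ]
tip [426.67861969  12.45142175 103.91422366] front corner [435.66166496  13.03824947 110.23565791]
```

drive_tool:
  commands: "0.015 0.001 -0.05 0 0 0 60;0.015 0.001 -0.08 0 0 0 60;0.015 0.001 -0.1 0 0 0 60;0.015 0.001 -0.1 0 0 0 60;0.015 0.001 -0.1 0 0 0 60;0.015 0.001 -0.1 0 0 0 60;0.015 0.001 -0.1 0 0 0 60;0.015 0.001 -0.1 0 0 0 60;0.015 0.001 -0.08 0 0 0 60;0.015 0.001 -0.05 0 0 0 60;0 0 -0.02 0 0 0 60;0 0 0 0 0 0 60"

```text
time_s: 14.45
eef_pos: [432.4, 13.1, 30.0]
ee_rot: [-0.009, 0.953, 0.031, 0.302]
force: [-0.4, 0.1, -0.4]
grip_width: 0.604
grip_force: 0.0
```

drive_tool:
  commands: "0.04 0.002 0 0 0 0 60;0.04 0.003 0 0 0 0 60;0.04 0.003 0 0 0 0 60;0.04 0.002 0 0 0 0 60;0.04 0.003 0 0 0 0 60;0.03 0.002 0 0 0 0 60;0.03 0.002 0 0 0 0 60;0.02 0.001 0 0 0 0 60;0.02 0.001 0 0 0 0 60;0.02 0.001 0 0 0 0 60"

```text
time_s: 15.28
eef_pos: [464.3, 14.9, 30.2]
ee_rot: [-0.009, 0.953, 0.03, 0.302]
force: [-2.5, 0.5, 0.4]
grip_width: 0.597
grip_force: 1.9
```

drive_tool:
  commands: "0.03 0.002 0 0 0 0 60;0.03 0.002 0 0 0 0 60;0.03 0.002 0 0 0 0 60;0.03 0.002 0 0 0 0 60;0.03 0.002 0 0 0 0 60;0.03 0.002 0 0 0 0 60;0.03 0.002 0 0 0 0 60;0.03 0.002 0 0 0 0 60;0.03 0.002 0 0 0 0 60;0.03 0.002 0 0 0 0 60"

```text
time_s: 16.12
eef_pos: [493.9, 17.0, 30.0]
ee_rot: [-0.009, 0.953, 0.03, 0.301]
force: [-4.8, -0.5, 4.2]
grip_width: 0.601
grip_force: 2.7
```

drive_tool:
  commands: "0.03 0.002 0 0 0 0 60;0.03 0.002 0 0 0 0 60;0.03 0.002 0 0 0 0 60;0.03 0.002 0 0 0 0 60;0.03 0.002 0 0 0 0 60;0.02 0.001 0 0 0 0 60;0.01 0.001 0 0 0 0 60;0 0 0 0 0 0 60"

```text
time_s: 16.78
eef_pos: [512.2, 18.2, 30.1]
ee_rot: [-0.009, 0.953, 0.03, 0.302]
force: [-2.2, -0.1, 0.3]
grip_width: 0.605
grip_force: 1.2
```

```bash
python3 - <<'E'
from h import *
s=sense(); p=capture('wrist'); cv2.imwrite('pics/w3.png',p['pixels']); print(s['eef_pos'],s['force'],s['joints'].round(2))
E
```

```text
[512.15348713  18.16957487  30.14156641] [-2.18939182 -0.14237895  0.2730595 ] [-0.29  0.47  2.17  1.96  0.21 -0.68]
```

View pics/w3.png

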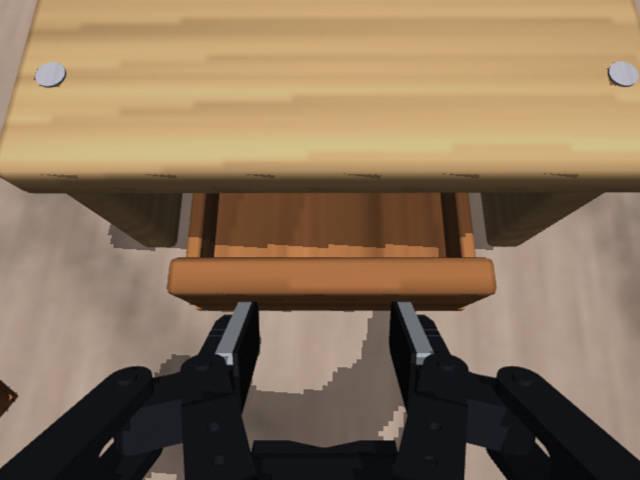

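The tray is straight and centred, with its near face at rows 290-309 and the board's edge at row 190. I'll push on slowly and feel for the buffer.

drive_tool:
  commands: "0.02 0.001 0 0 0 0 60;0.02 0.001 0 0 0 0 60;0.02 0.001 0 0 0 0 60;0.015 0.001 0 0 0 0 60;0.015 0.001 0 0 0 0 60"

```text
time_s: 17.25
eef_pos: [521.3, 18.6, 30.2]
ee_rot: [-0.009, 0.953, 0.03, 0.302]
force: [-3.3, -0.8, -0.2]
grip_width: 0.6
grip_force: 1.6
```

drive_tool:
  commands: "0.015 0.001 0 0 0 0 60;0.015 0.001 0 0 0 0 60;0.015 0.001 0 0 0 0 60"

```text
time_s: 17.5
eef_pos: [525.9, 18.9, 30.2]
ee_rot: [-0.009, 0.953, 0.03, 0.302]
force: [-3.5, -0.5, -1.0]
grip_width: 0.602
grip_force: 1.4
```

drive_tool:
  commands: "0.015 0.001 0 0 0 0 60;0.015 0.001 0 0 0 0 60;0.015 0.001 0 0 0 0 60"

```text
time_s: 17.75
eef_pos: [530.4, 19.2, 30.2]
ee_rot: [-0.009, 0.953, 0.03, 0.302]
force: [-2.3, -0.9, -1.4]
grip_width: 0.6
grip_force: 1.3
```

drive_tool:
  commands: "0.01 0.001 0 0 0 0 60;0.01 0.001 0 0 0 0 60;0.01 0.001 0 0 0 0 60"

```text
time_s: 18.0
eef_pos: [532.5, 19.4, 30.1]
ee_rot: [-0.009, 0.953, 0.03, 0.301]
force: [-11.1, -2.3, 6.2]
grip_width: 0.601
grip_force: 5.9
```

drive_tool:
  commands: "0.01 0.001 0 0 0 0 60;0.01 0.001 0 0 0 0 60;0.01 0.001 0 0 0 0 60;0 0 0 0 0 0 60"

```text
time_s: 18.33
eef_pos: [535.7, 19.7, 30.1]
ee_rot: [-0.009, 0.953, 0.03, 0.301]
force: [-9.1, -1.4, 4.1]
grip_width: 0.596
grip_force: 4.7
```

drive_tool:
  commands: "0.01 0.001 0 0 0 0 60;0.01 0.001 0 0 0 0 60;0.01 0 0 0 0 0 60"

```text
time_s: 18.58
eef_pos: [538.5, 19.9, 30.1]
ee_rot: [-0.009, 0.953, 0.03, 0.301]
force: [-12.2, -1.7, 4.9]
grip_width: 0.601
grip_force: 5.8
```

drive_tool:
  commands: "0.01 0.001 0 0 0 0 60;0.01 0.001 0 0 0 0 60"

```text
time_s: 18.75
eef_pos: [540.5, 20.1, 30.1]
ee_rot: [-0.009, 0.953, 0.03, 0.301]
force: [-11.4, -1.6, 5.5]
grip_width: 0.602
grip_force: 5.8
```

drive_tool:
  commands: "0.01 0.001 0 0 0 0 60;0.005 0 0 0 0 0 60;0.005 0 0 0 0 0 60"

```text
time_s: 19.0
eef_pos: [542.5, 20.2, 30.1]
ee_rot: [-0.009, 0.953, 0.03, 0.301]
force: [-10.8, -2.1, 4.2]
grip_width: 0.6
grip_force: 5.7
```

drive_tool:
  commands: "0.005 0 0 0 0 0 60;0.005 0 0 0 0 0 60"

```text
time_s: 19.17
eef_pos: [543.1, 20.2, 29.9]
ee_rot: [-0.009, 0.953, 0.03, 0.301]
force: [-20.4, -2.8, 12.5]
grip_width: 0.603
grip_force: 10.4
```

drive_tool:
  commands: "0.005 0 0 0 0 0 60;0.005 0 0 0 0 0 60"

```text
time_s: 19.33
eef_pos: [543.3, 20.3, 29.9]
ee_rot: [-0.008, 0.953, 0.03, 0.301]
force: [-30.9, -3.3, 21.6]
grip_width: 0.601
grip_force: 15.5
```

Hard stop felt, so I'll back off.

drive_tool:
  commands: "-0.02 -0.001 0 0 0 0 60;-0.05 -0.003 0 0 0 0 60;-0.1 -0.006 0 0 0 0 60;-0.15 -0.01 0 0 0 0 60;-0.15 -0.01 0 0 0 0 60;-0.15 -0.01 0 0 0 0 60;-0.15 -0.01 0 0 0 0 60;-0.1 0 0.1 0 0 0 60;0 0 0.2 0 0 0 60;0 0 0.2 0 0 0 60;0 0 0.2 0 0 0 60;0 0 0.1 0 0 0 60;0 0 0 0 0 0 60"

```text
time_s: 20.42
eef_pos: [460.2, 16.6, 90.7]
ee_rot: [-0.012, 0.952, 0.031, 0.305]
force: [0.6, 0.1, -0.2]
grip_width: 0.599
grip_force: 0.0
```

```bash
python3 - <<'E'
from h import *
s=sense(); p=capture('wrist'); c=cam(p,s); cv2.imwrite('pics/w4.png',p['pixels']); print(s['eef_pos'],s['force'])
E
```

```text
[460.16596497  16.59794802  90.6600189 ] [ 0.55246723  0.05762274 -0.22367751]
```

View pics/w4.png

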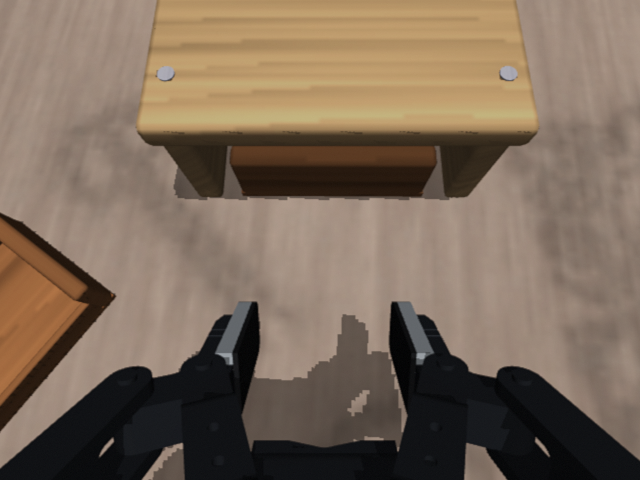

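The tray lies flat and straight under the shelf edge (near face at rows 165-197, columns 232-437), and the arm is clear.

```bash
python3 -c "
from rig import finish_job; print(finish_job())"
```

```text
the job is handed in; nothing more can be done
None
```

I slid the tray under the shelf until the buffer reached its hard stop, released it, moved the arm clear and handed the job in. The last picture shows the tray flat and straight, but the tin was hidden under the shelf by then (last seen upright at the mouth), the final press read about 31 N at the wrist against the 30 N tray limit, and no verdict came back.

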